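# Unhook a spare-part pack from its peg and stand it in the kitting pocket

### The job

Take the blue spare-part pack off its peg and stand it upright in the grey kitting pocket. Lift the pack so that its hang hole clears the peg's upturned tip as you slide it off, feeling your way so that it never strains the peg, and do not drop it. Leave the orange pack hanging and the other things where they are.

Things in the scene. Friction and masses are not known exactly. Their poses are not given: they have to be found in the camera images.
- rack: Peg rack fixed to the bench, two aluminium posts on a grey base, nothing on it higher than its pegs. Origin on the bench under the posts. Its -x axis is the direction, seen from above, in which both steel pegs point (roughly towards the robot). More than 8 N between the blue pack and the rack counts as straining the peg
- peg_a_head (a point): Nominal centre, 165 mm above the bench, of the swivel head (radius 8 mm; a bush ends 10 mm out) of the peg at the rack's +y side; the peg's axis starts here. Peg: 5 mm diameter, 90 mm long from here; its upturned tip rises 9 mm above the peg's upper side, nearly square to it, and ends within 96 mm of here. Unmeasured, new each run: the head sits 0 to 2 mm higher, and the peg slopes from 0.11 rad down to 0.24 rad up towards its tip
- peg_b_head (a point): The same point of the like peg at the rack's -y side, with a height and slope of its own. Both pegs sit in rubber bushes: they yield about 1 mm for 4.5 N along the peg and across it up and down, and spring back; sideways they are stiff
- blue_pack_grip (a point): Centre of the grip rib on top of the blue clamshell pack (50 to 110 g). Rib: 10 mm thick (pack's x), 40 mm wide (y), 36 mm high; grip it across the 10 mm. The pack is 60 mm wide, 148 mm high (z up), its flat foot 24 mm thick and 60 mm wide, 130 mm below this point. It hangs upright on one peg, square to it, x parallel to the rack's x, 17 to 28 mm out from the head
- blue_pack_hole (a point): Centre of the hang hole in the blue pack, 39 mm below the rib's centre, through the 5 mm thick card along the pack's x. The hole is 16 mm wide and 18 mm high; its upper edge, 30 mm below the rib's centre, rests on the peg, and its lower edge is 48 mm below the rib's centre
- orange_pack_grip (a point): Centre of the grip rib of the orange pack, of the same shape, which hangs on the other peg and must stay there; either pack may be on either peg
- pocket: Grey open-topped kitting pocket, fixed to the bench, origin at the centre of its underside on the bench. Mouth 44 mm (its x) by 74 mm (its y), inner floor 5 mm and rim 55 mm above the bench; the pack stands in it with its thickness along the pocket's x (either way round)
- spare_board: Small green circuit board, 36 x 60 x 12 mm, lying loose on the bench; origin at the centre of its underside. To be left alone
- gauge: Grey pin gauge, 21 x 110 x 18 mm, lying loose on the bench; origin at the centre of its underside. To be left alone
- marker: White marker with a blue cap, 18 x 132 x 18 mm, lying loose on the bench; origin at the centre of its underside. To be left alone

How it is judged:
By the outcome, as a careful person would: the job done as asked, in the order asked, and still so for the second after the job is handed in, with the robot touching nothing.
It also fails if it takes over 67 s, if anything falls off the work surface, if the arm or the gripper's body presses on something with over 40 N, if the wrist force passes 120 N, or if a joint passes its speed limit or range.

### The arm

A 6-joint arm with a two-finger parallel gripper is mounted at the origin on a cart in front of the work surface, level with it; the furniture and walls round the work are solid. World frame = base frame: x ahead of the robot, y to its left, z up, the work surface at z = 0. Lengths are in m, angles in degrees, forces in N, time in s.
With the tool pointing down it reaches from about 0.35 to 0.875 m from the base axis. Payload 4.2 kg.
Tool frame: the origin (TCP) lies midway between the tips of the shut fingers; the grasp point (between the pads) lies 19 mm behind it; z points along the fingers, y is the direction in which the jaws open and shut (so a half turn about z gives the same grasp; the last joint's range is limited). The gripper opens to 87 mm and grips with 3 to 60 N. Pads are 19 mm wide; open, the fingers measure 117 mm over their backs; the gripper's body (75 mm by 190 mm) begins 51 mm behind the grasp point.
Start: joints at [-50.099, 22.042, 0.453, 0, -68.411, -14.817], TCP at [0.265, -0.566, 0.223] pointing down, gripper open.
Joint ranges: [-179.83, 179.83], [-69.29, 118.12], [-61.27, 80.66], [-181.25, 117.63], [-171.15, -9.14], [-177.46, 177.46]. Speed limits (degrees/s): [159.86, 159.86, 180, 180, 180, 180].

### API

Orientations are given as a 3x3 rotation matrix whose columns are the frame's x, y, z axes.
In Python, from station import r gives the robot as it stands.
- The arm moves only by the tool carry_out, never from a script. Its argument "steps" is a list of rows, each a list of 2 entries, a list of its own where there are three numbers: the shift along the tool's x, y, z in cm, then the turn about the tool's z in degrees. In form: [[[x, y, z], twist], ...]. A call has 1 to 20 rows; each row is the pose to reach, as a shift and turn from the pose measured when the call began, along the tool's axes at that moment; what a row does not reach only later rows make up. A row lasts 1/10 s, in which the tool goes at most 50 mm and 8.59 degrees, less where a joint would pass 70% of its speed; a pose out of reach is approached as far as the arm can. A call with a gripper value outside its range is refused whole. "gripper" is the gripper's target within -1 to 1 (fully open at 1, half-way at 0, shut at -1), set as the call begins (left out, the last holds). The fingers move at their own pace and stop on an object; the grip force is fixed at half the most. Time passes only in rows, so rows that repeat a pose let the fingers close. It gives the time, the measured TCP pose, the force and the opening at its end, in the units of the state.
- r.sense(): the state, without advancing time (a new reading comes with each control period).
- r.capture(name): name is "scene" or "top"; returns the picture (420x560x3 uint8, red, green, blue); there is no depth.
- r.calibration(name): a dict with "camera_matrix" (3x3 intrinsics, pixels), "world_from_camera" (4x4, takes a point from camera to world coordinates). Camera axes: x right, y up, looking along -z (the intrinsics and any distortion apply to the point x, -y, -z); pixel columns grow to the right and rows downward; lengths in m; the calibration is good to about 2 mm. A picture is of the moment at which its call begins. calibration takes no time and is no camera call.
- r.finish_job(): hands the job in, once; it reports no verdict.
Trained networks look in the newest picture that a camera, given by its name, has taken for a name from the list of things; names that differ only in an ending like _2 or _b are one class to them, and where a whole thing is asked for, a point or a joint stands for the part that bears it (a point fixed in the world has none). Each returns a list of dicts, best first, with "confidence" (0 to 1); they miss things now and then, are a little off and sometimes report something else, mostly with a low value. They report only what shows in the picture. A call takes as long as a camera call.
- r.cut_out(camera, target): "pixels" (420x560 bool, what is visible of it).
- r.place_of(camera, target): "centre" ([x, y, z] in m, in world coordinates, good to about 4 mm: a listed point, or the origin of a listed thing).
The state is a dict: "time_s": time; "joints": joint angles; "joint_velocities": joint speeds; "effort": joint torques, N m; "tcp_pos": TCP position; "ee_rot": TCP orientation; "wrist_force": force on the tool from outside, world axes, zero at the start; "moment": the same for the moment, N m; "gripper_width": opening from 0.0 (shut) to 1.0 (fully open).
Only numpy, scipy, OpenCV 4.12 (cv2) and the standard library are available. Lean on these libraries where they do the work, as an engineer would, in place of code of your own. Each camera call takes 0.05 s, during which the arm holds its last target. There are 200 camera calls.

## Working session

There is one attempt and no reset: what is moved stays moved. The work goes in short steps, Python scripts to look and compute and a tool call to move; the robot and the scene stay as the last step left them, time stands still between calls to the robot, and variables do not carry over. Pictures are saved under pics/ and viewed, about 8 in all and at most 12, crops included, and the job is handed in when it is done.

Besides the shell and the picture viewer there is one more tool, called after "Request:" by a JSON object that holds its "api" and its "payload", one argument or row to a line. carry_out: Moves the arm, as the interface text tells. Its arguments: {"type":"object","properties":{"steps":{"type":"array","items":{"type":"array"}},"gripper":{"type":"number"}},"required":["steps"]}

```bash
mkdir -p pics; ls; cat > h.py <<'E'
import numpy as np, cv2
from station import r
def proj(cam,P):
    c=r.calibration(cam);K=np.array(c["camera_matrix"]);T=np.linalg.inv(np.array(c["world_from_camera"]))
    p=T[:3,:3]@np.array(P,float)+T[:3,3];q=K@np.array([p[0],-p[1],-p[2]]);return q[:2]/q[2]
def ray(cam,uv):
    c=r.calibration(cam);K=np.array(c["camera_matrix"]);T=np.array(c["world_from_camera"])
    d=np.linalg.inv(K)@np.array([uv[0],uv[1],1]);d=T[:3,:3]@np.array([d[0],-d[1],-d[2]]);return T[:3,3],d/np.linalg.norm(d)
def tri(a,b):
    A=np.zeros((3,3));v=np.zeros(3)
    for o,d in(a,b):
        M=np.eye(3)-np.outer(d,d);A+=M;v+=M@o
    return np.linalg.solve(A,v)
def save(cam,name,im=None,crop=None,scale=1):
    im=r.capture(cam) if im is None else im
    if crop: im=im[crop[1]:crop[3],crop[0]:crop[2]]
    im=cv2.resize(im,None,fx=scale,fy=scale,interpolation=cv2.INTER_CUBIC)
    cv2.imwrite("pics/"+name,im[:,:,::-1])
E
python3 - <<'E'
from h import *
np.set_printoptions(precision=4,suppress=True)
a=r.capture("scene");b=r.capture("top")
cv2.imwrite("pics/s0.png",a[:,:,::-1]);cv2.imwrite("pics/t0.png",b[:,:,::-1])
for n in ["rack","peg_a_head","peg_b_head","blue_pack_grip","blue_pack_hole","orange_pack_grip","pocket","spare_board","gauge","marker"]:
    for c in["scene","top"]:
        print(n,c,[(round(x["confidence"],2),np.round(x["centre"],4)) for x in r.place_of(c,n)[:2]])
for c in["scene","top"]:
    k=r.calibration(c);print(c,np.array(k["camera_matrix"]).round(0).tolist(),np.array(k["world_from_camera"]))
s=r.sense();print(s["tcp_pos"],s["ee_rot"],s["wrist_force"],s["time_s"])
E
```

```text
pics
rack scene [(0.75, array([ 0.5512, -0.0539,  0.0047]))]
rack top [(0.74, array([ 0.5505, -0.0588,  0.0005]))]
peg_a_head scene [(0.96, array([0.5409, 0.0038, 0.1661]))]
peg_a_head top [(0.7, array([0.5427, 0.0024, 0.1649]))]
peg_b_head scene [(0.93, array([ 0.5609, -0.1167,  0.1603]))]
peg_b_head top [(0.61, array([ 0.563 , -0.1194,  0.1617]))]
blue_pack_grip scene [(0.94, array([0.5226, 0.0024, 0.198 ]))]
blue_pack_grip top [(0.86, array([0.5165, 0.0008, 0.1944])), (0.21, array([ 0.4545, -0.3183, -0.0013]))]
blue_pack_hole scene [(0.66, array([ 0.5219, -0.0008,  0.1573])), (0.54, array([ 0.4228, -0.1802, -0.0027]))]
blue_pack_hole top [(0.94, array([ 0.5197, -0.0043,  0.1581])), (0.47, array([ 0.6793, -0.2935, -0.0043]))]
orange_pack_grip scene [(0.72, array([ 0.5361, -0.1207,  0.2038]))]
orange_pack_grip top [(0.79, array([ 0.5382, -0.1216,  0.2028]))]
pocket scene [(0.96, array([ 0.4549, -0.3192, -0.0015]))]
pocket top [(0.7, array([ 0.4506, -0.321 ,  0.0028]))]
spare_board scene [(0.77, array([ 0.4215, -0.1804, -0.0018]))]
spare_board top [(0.56, array([ 0.42  , -0.1872, -0.0025]))]
gauge scene [(0.85, array([ 0.6815, -0.2865,  0.0038])), (0.22, array([ 0.5365, -0.1199,  0.2044]))]
gauge top [(0.48, array([ 0.6809, -0.2907, -0.0014]))]
marker scene [(0.38, array([0.4229, 0.0911, 0.0001]))]
marker top [(0.84, array([ 0.4295,  0.0897, -0.0029]))]
scene [[391.0, 0.0, 271.0], [0.0, 391.0, 209.0], [0.0, 0.0, 1.0]] [[ 0.545  -0.4888  0.6812  1.1248]
 [ 0.8383  0.3298 -0.4341 -0.4989]
 [-0.0125  0.8077  0.5895  0.6412]
 [ 0.      0.      0.      1.    ]]
top [[462.0, 0.0, 281.0], [0.0, 462.0, 209.0], [0.0, 0.0, 1.0]] [[-0.0076  0.9845 -0.1754  0.3669]
 [-0.9997 -0.0118 -0.0229 -0.1345]
 [-0.0246  0.1752  0.9842  1.2002]
 [ 0.      0.      0.      1.    ]]
[ 0.265  -0.566   0.2225] [[-0.9057 -0.424  -0.    ]
 [-0.424   0.9057  0.    ]
 [ 0.      0.0001 -1.    ]] [-0.3376 -0.0416  0.2353] 1.1
```

View pics/s0.png

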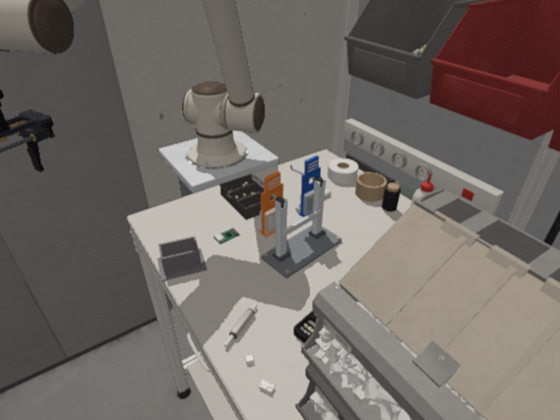

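View pics/t0.png

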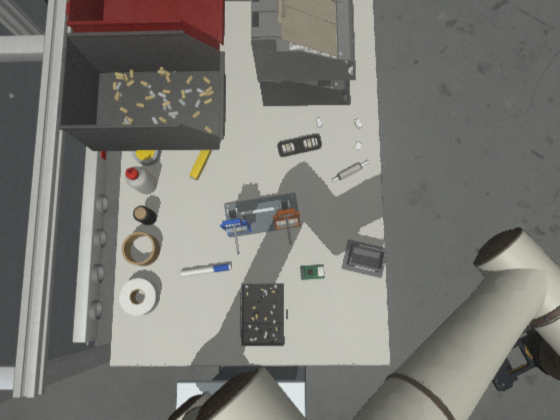

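```bash
python3 - <<'E'
from h import *
np.set_printoptions(precision=4,suppress=True)
ims={c:r.capture(c) for c in("scene","top")}
def m(c,n):
    return np.mean([r.place_of(c,n)[0]["centre"] for _ in range(3)],0)
for n in ["peg_a_head","peg_b_head","blue_pack_grip","blue_pack_hole","pocket"]:
    u={c:proj(c,m(c,n)) for c in ims}
    print(n,u["scene"],u["top"],tri(ray("scene",u["scene"]),ray("top",u["top"])))
for c in ims:
    p=r.cut_out(c,"pocket")[0]["pixels"].astype(np.uint8)
    ys,xs=np.nonzero(p); 
    for z in(0.055,0.0):
        pts=[]
        for x,y in zip(xs,ys):
            o,d=ray(c,(x,y));pts.append((o+d*(z-o[2])/d[2])[:2])
        print(c,z,cv2.minAreaRect(np.array(pts,np.float32)*1000))
def cr(c,box,s,name):
    im=ims[c][box[1]:box[3],box[0]:box[2]];return cv2.resize(im,None,fx=s,fy=s,interpolation=cv2.INTER_CUBIC)
a=cr("scene",(250,150,350,270),5,"");b=cr("top",(210,190,310,260),5,"")
cv2.imwrite("pics/sc.png",a[:,:,::-1]);cv2.imwrite("pics/tc.png",b[:,:,::-1])
E
```

```text
peg_a_head [317.753  180.0191] [232.7191 211.4972] [ 0.5454 -0.0003  0.1683]
peg_b_head [279.9637 202.5748] [286.3097 204.2026] [ 0.5634 -0.1198  0.1627]
blue_pack_grip [311.06   164.3545] [230.9909 221.502 ] [ 0.5183 -0.0003  0.1963]Traceback (most recent call last):
  File "<stdin>", line 7, in <module>
  File "<stdin>", line 5, in m
IndexError: list index out of range
```

```bash
python3 - <<'E'
from h import *
np.set_printoptions(precision=4,suppress=True)
ims={c:r.capture(c) for c in("scene","top")}
for c in ims:
    L=r.cut_out(c,"pocket")
    if not L: print(c,"none");continue
    ys,xs=np.nonzero(L[0]["pixels"])
    for z in(0.055,0.0):
        pts=[]
        for x,y in zip(xs,ys):
            o,d=ray(c,(x,y));pts.append((o+d*(z-o[2])/d[2])[:2])
        print(c,z,cv2.minAreaRect(np.array(pts,np.float32)*1000))
def cr(c,box,s):
    im=ims[c][box[1]:box[3],box[0]:box[2]];return cv2.resize(im,None,fx=s,fy=s,interpolation=cv2.INTER_CUBIC)
a=cr("scene",(250,150,350,270),5)
b=np.vstack([cr("top",(215,192,310,257),6),cr("top",(330,230,400,280),5)[:, :570] if 0 else cr("top",(330,230,425,282),6)[:200]])
cv2.imwrite("pics/sc.png",a[:,:,::-1]);cv2.imwrite("pics/tc.png",b[:,:,::-1])
E
```

```text
scene 0.055 ((482.2933044433594, -328.4576110839844), (98.38494873046875, 127.08914184570312), 78.7365493774414)Traceback (most recent call last):
  File "<stdin>", line 11, in <module>
  File "h.py", line 7, in ray
    c=r.calibration(cam);K=np.array(c["camera_matrix"]);T=np.array(c["world_from_camera"])
ValueError: time passes only in moves, steps and waits
```

Request:
{"api": "carry_out", "payload": {
  "steps": [
    [[0,0,-2],-8],
    [[0,0,-5],-16],
    [[0,0,-9],-24],
    [[0,0,-10],-32],
    [[0,0,-10],-40],
    [[0,0,-10],-48],
    [[0,0,-10],-56],
    [[0,0,-10],-64],
    [[0,0,-10],-70],
    [[0,0,-10],-74],
    [[0,0,-10],-74]
  ],
  "gripper": 0.0
}}

```text
time_s: 3.4
tcp_pos: [0.265, -0.566, 0.3226]
ee_rot: [[0.158, -0.987, -0.0], [-0.987, -0.158, 0.0], [-0.0, 0.0, -1.0]]
wrist_force: [0.7, 0.2, 0.1]
gripper_width: 0.498
```

```bash
python3 - <<'E'
s=open('h.py').read()
s=s.replace("def proj","from functools import lru_cache\n@lru_cache(None)\ndef cal(cam): return r.calibration(cam)\ndef proj",1).replace("c=r.calibration(cam)","c=cal(cam)")
open('h.py','w').write(s)
E
python3 - <<'E'
from h import *
np.set_printoptions(precision=4,suppress=True)
ims={c:r.capture(c) for c in("scene","top")}
def cr(c,box,s):
    im=ims[c][box[1]:box[3],box[0]:box[2]];return cv2.resize(im,None,fx=s,fy=s,interpolation=cv2.INTER_CUBIC)
a=cr("scene",(250,150,350,270),5)
b=np.vstack([cr("top",(215,192,310,257),6),cr("top",(320,234,415,280),6)[:205]])
cv2.imwrite("pics/sc.png",a[:,:,::-1]);cv2.imwrite("pics/tc.png",b[:,:,::-1])
for c in ims:
    L=r.cut_out(c,"pocket")
    if not L: print(c,"none");continue
    ys,xs=np.nonzero(L[0]["pixels"])
    for z in(0.055,0.0):
        pts=[]
        for x,y in zip(xs,ys):
            o,d=ray(c,(x,y));pts.append((o+d*(z-o[2])/d[2])[:2])
        print(c,z,cv2.minAreaRect(np.array(pts,np.float32)*1000))
s=r.sense();print(s["time_s"],s["tcp_pos"],s["ee_rot"],s["gripper_width"],s["joints"])
E
```

```text
scene 0.055 ((484.26068115234375, -329.0800476074219), (95.69173431396484, 118.75191497802734), 77.21220397949219)
scene 0.0 ((424.1669616699219, -313.1495056152344), (104.6698989868164, 129.8937530517578), 77.21234130859375)
top 0.055 ((446.1751403808594, -310.7555236816406), (101.9631576538086, 76.70654296875), 75.44190216064453)
top 0.0 ((449.9845886230469, -319.2198181152344), (106.86021423339844, 80.39058685302734), 75.44188690185547)
3.6 [ 0.265  -0.566   0.3226] [[ 0.1569 -0.9876 -0.    ]
 [-0.9876 -0.1569 -0.    ]
 [ 0.      0.     -1.    ]] 0.49954966661287126 [-50.1003  19.3705  10.5723   0.0021 -81.2012  59.1247]
```

View pics/sc.png

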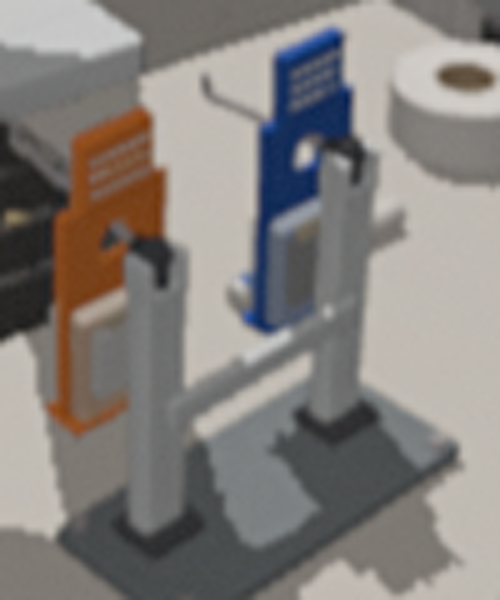

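View pics/tc.png

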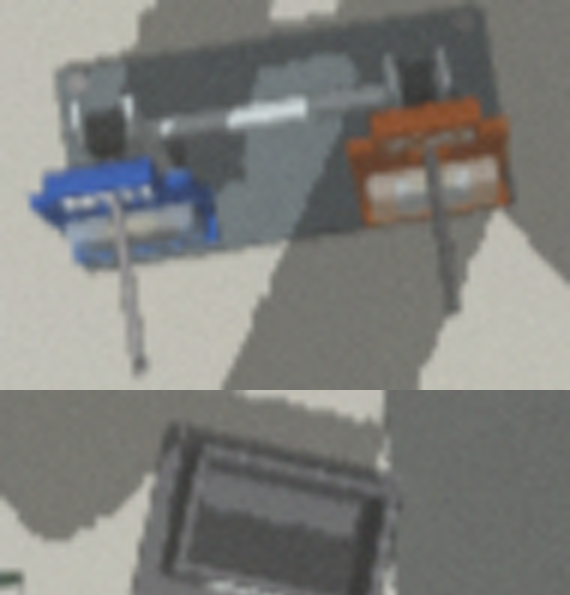

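```bash
python3 - <<'E'
from h import *
np.set_printoptions(precision=4,suppress=True)
S=lambda x,y:ray("scene",(250+x/5,150+y/5)); T=lambda x,y:ray("top",(215+x/6,192+y/6))
tip=tri(S(208,85),T(139,370));rib=tri(S(308,42),T(101,180));head=np.array([.5435,.0005,.166])
print("tip",tip,"ribtop",rib)
v=head-tip;print("peg yaw",np.degrees(np.arctan2(v[1],v[0])),"hor len",np.hypot(*v[:2]))
for z in(.055,):
  for x,y in((180,425),(400,490)):
    o,d=ray("top",(320+x/6,234+(y-390)/6));print("rim far corner",o+d*(z-o[2])/d[2])
# project peg candidates for different slopes, unit dir
for sl in(-.1,-.05,0,.05,.1,.15,.2,.24):
    a=np.radians(9.4);P=np.array([.5435,.0005,.166])+90e-3*np.array([-np.cos(a)*np.cos(sl),-np.sin(a)*np.cos(sl),np.sin(sl)])
    q=proj("scene",P);t=proj("top",P);print(sl,(q-[250,150])*5,(t-[215,192])*6)
q=proj("scene",head);print((q-[250,150])*5,(proj("top",head)-[215,192])*6)
E
```

```text
tip [ 0.4518 -0.01    0.1603] ribtop [ 0.5165 -0.0017  0.2108]
peg yaw 6.530956051300023 hor len 0.09228808298493334
rim far corner [ 0.4907 -0.2773  0.055 ]
rim far corner [ 0.463  -0.3665  0.055 ]
-0.1 [200.4684  96.8223] [146.0311 358.6804]
-0.05 [200.1353  88.5591] [144.8028 358.5667]
0 [200.1275  80.4011] [143.4675 357.8572]
0.05 [200.4477  72.3662] [142.0275 356.5459]
0.1 [201.098   64.4721] [140.4851 354.6287]
0.15 [202.0801  56.7368] [138.8432 352.103 ]
0.2 [203.395   49.1783] [137.1049 348.9679]
0.24 [204.687  43.271] [135.6473 346.0217]
[338.9135 151.8295] [106.841  124.1756]
```

Request:
{"api": "carry_out", "payload": {
  "steps": [
    [[-2,-1.3,0],0],
    [[-5,-3.3,0],0],
    [[-8.5,-5.5,0],0],
    [[-12,-7.8,0.5],0],
    [[-15.5,-10.1,0.5],0],
    [[-19,-12.4,0.5],0],
    [[-22.5,-14.6,1],0],
    [[-26,-16.9,1],0],
    [[-29.5,-19.2,1],0],
    [[-33,-21.5,1],0],
    [[-36.5,-23.8,1],0],
    [[-40,-26,1.5],0],
    [[-43.5,-28.3,2],0],
    [[-46.5,-30.3,2],0],
    [[-49,-31.9,2],0],
    [[-51,-33.2,2],0],
    [[-51.9,-33.8,2],0],
    [[-51.9,-33.8,2],0],
    [[-51.9,-33.8,2],0]
  ],
  "gripper": -0.31
}}

```text
time_s: 5.5
tcp_pos: [0.517, -0.001, 0.3026]
ee_rot: [[0.156, -0.988, -0.0], [-0.988, -0.156, -0.0], [0.0, 0.0, -1.0]]
wrist_force: [0.0, -0.4, 0.4]
gripper_width: 0.347
```

```bash
python3 - <<'E'
from h import *
np.set_printoptions(precision=4,suppress=True)
s=r.sense();print(s["time_s"],s["tcp_pos"],s["ee_rot"],s["wrist_force"],s["gripper_width"],s["joints"])
save("scene","s1.png",crop=(240,90,380,210),scale=5)
for n in ["blue_pack_grip","blue_pack_hole"]: print(n,[(x["confidence"],x["centre"],proj("scene",x["centre"])) for x in r.place_of("scene",n)[:1]])
p=np.array(s["tcp_pos"]);R=np.array(s["ee_rot"])
for y in(-.015,.015):print((proj("scene",p+R[:,1]*y)-[240,90])*5)
E
```

```text
5.5 [ 0.517  -0.001   0.3026] [[ 0.1564 -0.9877 -0.0004]
 [-0.9877 -0.1564 -0.0002]
 [ 0.0001  0.0004 -1.    ]] [ 0.0444 -0.3964  0.3702] 0.3473484230542922 [ 17.8986   8.6186  -6.5131   0.0049 -74.8921  -8.9032]
blue_pack_grip [(0.83, [0.5228, -0.0004, 0.1976], array([312.5714, 164.6507]))]
blue_pack_hole [(0.69, [0.5202, -0.0006, 0.1584], array([310.9628, 178.8927]))]
[392.205  162.4088]
[340.2412 141.5861]
```

View pics/s1.png

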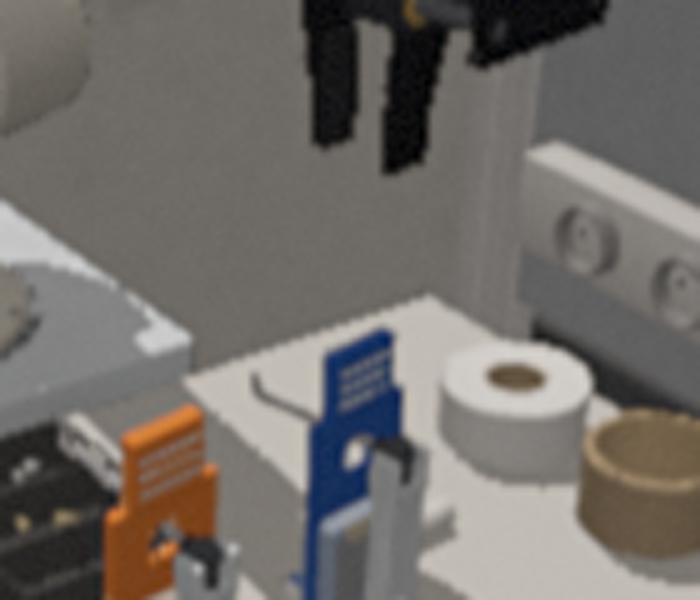

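Request:
{"api": "carry_out", "payload": {
  "steps": [
    [[0,-0.15,1],0],
    [[0,-0.15,3],0],
    [[0,-0.15,5],0],
    [[0,-0.15,7],0],
    [[0,-0.15,8.5],0],
    [[0,-0.15,9.3],0],
    [[0,-0.15,10],0],
    [[0,-0.15,10.6],0],
    [[0,-0.15,11.2],0],
    [[0,-0.15,11.6],0],
    [[0,-0.15,11.8],0],
    [[0,-0.15,11.8],0]
  ]
}}

```text
time_s: 6.85
tcp_pos: [0.5185, -0.0012, 0.1847]
ee_rot: [[0.155, -0.988, 0.0], [-0.988, -0.155, -0.0], [0.0, -0.0, -1.0]]
wrist_force: [0.1, -0.1, 1.0]
gripper_width: 0.348
```

```bash
python3 - <<'E'
from h import *
s=r.sense();print(s["time_s"],s["wrist_force"],s["moment"],s["tcp_pos"])
save("scene","s2.png",crop=(250,110,350,210),scale=6)
E
```

```text
6.85 [ 0.09492865 -0.10170292  0.95269489] [-0.01758697  0.10116093  0.01254287] [ 0.51845967 -0.0011788   0.18466481]
```

View pics/s2.png

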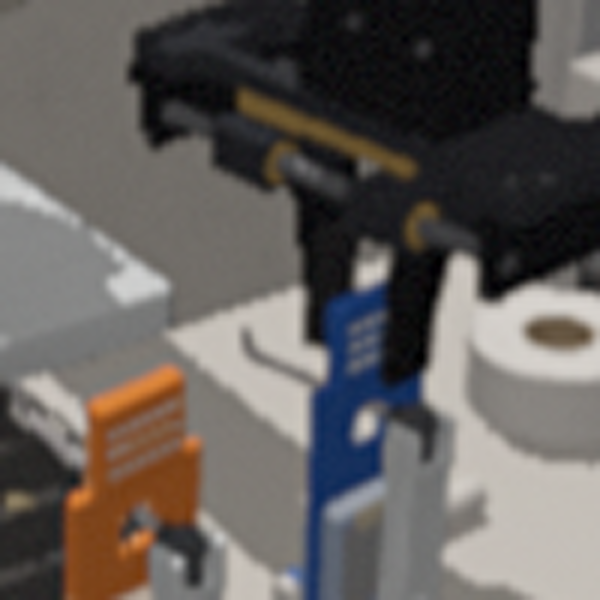

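Request:
{"api": "carry_out", "payload": {
  "steps": [
    [[0,0,0],0],
    [[0,0,0],0],
    [[0,0,0],0],
    [[0,0,0],0],
    [[0,0,0],0],
    [[0,0,0],0],
    [[0,0,0],0],
    [[0,0,0],0]
  ],
  "gripper": -1
}}

```text
time_s: 7.7
tcp_pos: [0.5187, -0.0011, 0.185]
ee_rot: [[0.156, -0.988, 0.001], [-0.988, -0.156, 0.0], [0.0, -0.001, -1.0]]
wrist_force: [-0.2, 0.0, -0.4]
gripper_width: 0.111
```

Request:
{"api": "carry_out", "payload": {
  "steps": [
    [[0,0,-0.1],0],
    [[0,0,-0.2],0],
    [[0,0,-0.3],0],
    [[0,0,-0.4],0],
    [[0,0,-0.4],0]
  ]
}}

```text
time_s: 8.2
tcp_pos: [0.5187, -0.0011, 0.1891]
ee_rot: [[0.156, -0.988, 0.001], [-0.988, -0.156, 0.0], [0.0, -0.001, -1.0]]
wrist_force: [0.6, -0.4, -0.1]
gripper_width: 0.112
```

```bash
cat > f.py <<'E'
from h import *
np.set_printoptions(precision=3,suppress=True)
s=r.sense();F=[np.r_[s["wrist_force"],s["moment"]]]
for i in range(4): r.capture("top");F.append(np.r_[r.sense()["wrist_force"],r.sense()["moment"]])
print(s["time_s"],np.array(r.sense()["tcp_pos"]),"mean",np.mean(F,0),"sd",np.std(F,0))
E
python3 f.py
```

```text
8.2 [ 0.519 -0.001  0.189] mean [-0.003 -0.17  -0.828  0.034  0.112  0.008] sd [0.373 0.403 0.682 0.027 0.022 0.025]
```

Request:
{"api": "carry_out", "payload": {
  "steps": [
    [[0,0,-0.1],0],
    [[0,0,-0.2],0],
    [[0,0.3,-0.2],0],
    [[0,0.7,-0.17],0],
    [[0,1.1,-0.13],0],
    [[0,1.5,-0.1],0],
    [[0,2,-0.06],0],
    [[0,2.5,-0.02],0],
    [[0,3,0.02],0],
    [[0,3.5,0.05],0],
    [[0,4,0.08],0],
    [[0,4,0.08],0]
  ]
}}

```text
time_s: 9.6
tcp_pos: [0.4784, -0.0075, 0.1881]
ee_rot: [[0.155, -0.988, 0.0], [-0.988, -0.155, 0.0], [-0.0, -0.0, -1.0]]
wrist_force: [0.5, -0.6, -1.0]
gripper_width: 0.114
```

```bash
python3 f.py
```

```text
9.6 [ 0.479 -0.007  0.188] mean [ 0.358 -0.318 -1.123 -0.005  0.091 -0.027] sd [0.301 0.297 0.472 0.027 0.032 0.025]
```

Request:
{"api": "carry_out", "payload": {
  "steps": [
    [[0,0,0.1],0],
    [[0,0,0.2],0],
    [[0,0,0.3],0],
    [[0,0,0.4],0],
    [[0,0,0.4],0]
  ]
}}

```text
time_s: 10.3
tcp_pos: [0.4793, -0.0073, 0.1839]
ee_rot: [[0.156, -0.988, 0.0], [-0.988, -0.156, -0.0], [0.0, -0.0, -1.0]]
wrist_force: [0.4, -0.2, -0.6]
gripper_width: 0.111
```

```bash
python3 f.py
```

```text
10.3 [ 0.479 -0.007  0.184] mean [ 0.177  0.107 -0.714  0.01   0.11  -0.008] sd [0.252 0.631 0.107 0.031 0.035 0.021]
```

Still free, so the peg slopes down. Lower 1 mm at a time.

Request:
{"api": "carry_out", "payload": {
  "steps": [
    [[0,0,0.1],0],
    [[0,0,0.2],0],
    [[0,0,0.2],0]
  ]
}}

```text
time_s: 10.8
tcp_pos: [0.4794, -0.0073, 0.1821]
ee_rot: [[0.156, -0.988, 0.001], [-0.988, -0.156, 0.0], [0.0, -0.001, -1.0]]
wrist_force: [0.5, 0.2, -0.4]
gripper_width: 0.113
```

```bash
python3 f.py
```

```text
10.8 [ 0.479 -0.007  0.182] mean [-0.064  0.295 -0.604  0.005  0.125 -0.002] sd [0.429 0.346 0.524 0.032 0.014 0.029]
```

Request:
{"api": "carry_out", "payload": {
  "steps": [
    [[0,0,0.05],0],
    [[0,0,0.1],0],
    [[0,0,0.1],0]
  ]
}}

```text
time_s: 11.3
tcp_pos: [0.4795, -0.0073, 0.1813]
ee_rot: [[0.156, -0.988, 0.001], [-0.988, -0.156, -0.0], [0.0, -0.001, -1.0]]
wrist_force: [0.1, -0.9, 0.8]
gripper_width: 0.113
```

```bash
python3 f.py
```

```text
11.3 [ 0.479 -0.007  0.181] mean [-0.05  -0.082  0.789  0.009  0.177 -0.011] sd [0.452 0.606 0.34  0.021 0.008 0.023]
```

Request:
{"api": "carry_out", "payload": {
  "steps": [
    [[0,0,-0.2],0],
    [[0,0,-0.4],0],
    [[0,0,-0.6],0],
    [[0,0,-0.8],0],
    [[0,0,-0.88],0],
    [[0,0.3,-0.88],0],
    [[0,0.6,-0.88],0],
    [[0,0.9,-0.88],0],
    [[0,1.2,-0.88],0],
    [[0,1.5,-0.88],0],
    [[0,1.7,-0.88],0],
    [[0,1.7,-0.88],0]
  ]
}}

```text
time_s: 12.7
tcp_pos: [0.4624, -0.01, 0.1902]
ee_rot: [[0.156, -0.988, 0.001], [-0.988, -0.156, 0.0], [0.0, -0.001, -1.0]]
wrist_force: [0.3, 0.2, -0.5]
gripper_width: 0.111
```

```bash
python3 f.py
```

```text
12.7 [ 0.463 -0.01   0.19 ] mean [ 0.039  0.015 -0.908  0.006  0.088  0.028] sd [0.338 0.376 0.582 0.015 0.012 0.033]
```

Request:
{"api": "carry_out", "payload": {
  "steps": [
    [[0,0.1,0],0],
    [[0,0.2,0],0],
    [[0,0.3,0],0],
    [[0,0.4,0],0],
    [[0,0.4,0],0]
  ]
}}

```text
time_s: 13.4
tcp_pos: [0.4587, -0.0106, 0.1901]
ee_rot: [[0.156, -0.988, 0.001], [-0.988, -0.156, 0.0], [0.0, -0.001, -1.0]]
wrist_force: [0.5, 0.7, -0.6]
gripper_width: 0.117
```

```bash
python3 f.py
```

```text
13.4 [ 0.459 -0.011  0.19 ] mean [-0.42  -0.09  -0.812 -0.003  0.095  0.004] sd [0.467 0.456 0.507 0.035 0.02  0.023]
```

Request:
{"api": "carry_out", "payload": {
  "steps": [
    [[0,0.1,0],0],
    [[0,0.2,0],0],
    [[0,0.25,0],0],
    [[0,0.25,0],0]
  ]
}}

```text
time_s: 14.0
tcp_pos: [0.4563, -0.0109, 0.1901]
ee_rot: [[0.156, -0.988, 0.001], [-0.988, -0.156, 0.0], [0.0, -0.001, -1.0]]
wrist_force: [-0.5, 0.1, -1.1]
gripper_width: 0.114
```

```bash
python3 f.py
```

```text
14.0 [ 0.456 -0.011  0.19 ] mean [-0.04   0.204 -0.611  0.022  0.115  0.003] sd [0.539 0.669 0.581 0.039 0.026 0.03 ]
```

Request:
{"api": "carry_out", "payload": {
  "steps": [
    [[0,0.1,0],0],
    [[0,0.2,0],0],
    [[0,0.3,0],0],
    [[0,0.3,0],0]
  ]
}}

```text
time_s: 14.6
tcp_pos: [0.4533, -0.0114, 0.1901]
ee_rot: [[0.156, -0.988, 0.001], [-0.988, -0.156, 0.0], [0.0, -0.001, -1.0]]
wrist_force: [-1.0, 0.3, -0.2]
gripper_width: 0.11
```

```bash
python3 f.py
```

```text
14.6 [ 0.454 -0.011  0.19 ] mean [-0.007 -0.11  -0.753  0.012  0.126 -0.013] sd [0.617 0.415 0.428 0.047 0.015 0.02 ]
```

Request:
{"api": "carry_out", "payload": {
  "steps": [
    [[0,0.1,0],0],
    [[0,0.2,0],0],
    [[0,0.3,0],0],
    [[0,0.3,0],0]
  ]
}}

```text
time_s: 15.2
tcp_pos: [0.4504, -0.0119, 0.1902]
ee_rot: [[0.156, -0.988, 0.001], [-0.988, -0.156, 0.0], [0.0, -0.001, -1.0]]
wrist_force: [0.2, -0.9, -0.6]
gripper_width: 0.115
```

```bash
python3 f.py
```

```text
15.2 [ 0.451 -0.012  0.19 ] mean [ 0.075 -0.28  -0.879  0.013  0.098 -0.006] sd [0.268 0.478 0.232 0.019 0.016 0.023]
```

Request:
{"api": "carry_out", "payload": {
  "steps": [
    [[0,0.1,0],0],
    [[0,0.2,0],0],
    [[0,0.3,0],0],
    [[0,0.4,0],0],
    [[0,0.4,0],0]
  ]
}}

```text
time_s: 15.9
tcp_pos: [0.4465, -0.0125, 0.1902]
ee_rot: [[0.156, -0.988, 0.002], [-0.988, -0.156, 0.0], [0.0, -0.002, -1.0]]
wrist_force: [-0.4, 0.0, -0.8]
gripper_width: 0.11
```

```bash
python3 f.py
```

```text
15.9 [ 0.447 -0.012  0.19 ] mean [-0.268 -0.198 -0.488  0.004  0.086 -0.007] sd [0.586 0.284 0.348 0.031 0.026 0.042]
```

Request:
{"api": "carry_out", "payload": {
  "steps": [
    [[0,0.1,0],0],
    [[0,0.2,0],0],
    [[0,0.3,0],0],
    [[0,0.4,0],0],
    [[0,0.5,0],0],
    [[0,0.6,0],0],
    [[0,0.7,0],0],
    [[0,0.8,0],0],
    [[0,0.8,0],0]
  ]
}}

```text
time_s: 17.0
tcp_pos: [0.4386, -0.0137, 0.1902]
ee_rot: [[0.156, -0.988, 0.002], [-0.988, -0.156, 0.0], [0.0, -0.002, -1.0]]
wrist_force: [-0.3, -0.7, -0.2]
gripper_width: 0.109
```

```bash
python3 f.py; python3 -c "
from h import *
save('scene','s3.png',crop=(230,110,350,210),scale=6)"
```

```text
17.0 [ 0.439 -0.014  0.19 ] mean [-0.134 -0.286 -0.679  0.039  0.1   -0.009] sd [0.543 0.426 0.483 0.022 0.037 0.048]
```

View pics/s3.png

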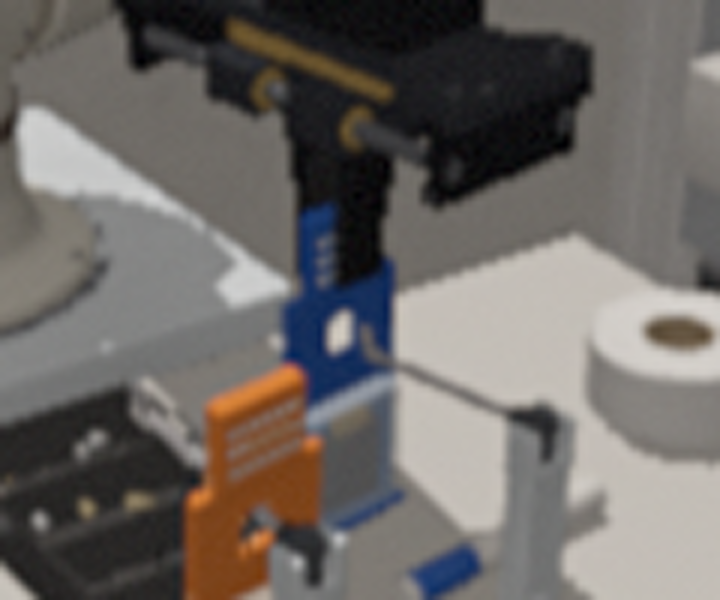

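Request:
{"api": "carry_out", "payload": {
  "steps": [
    [[0,0.5,0],0],
    [[0,1.2,0],0],
    [[0,2,0],0],
    [[0,2.8,0],0],
    [[0,3.5,-0.5],0],
    [[0,4,-1.2],0],
    [[0,4,-2.2],0],
    [[0,4,-3.4],0],
    [[0,4,-4.8],0],
    [[0,4,-6],0],
    [[0,4,-7],0],
    [[0,4,-7.7],0],
    [[0,4,-8],0],
    [[0,4,-8],0]
  ]
}}

```text
time_s: 18.65
tcp_pos: [0.3993, -0.0198, 0.2704]
ee_rot: [[0.156, -0.988, 0.002], [-0.988, -0.156, 0.0], [-0.0, -0.002, -1.0]]
wrist_force: [0.0, 0.5, -1.0]
gripper_width: 0.112
```

```bash
python3 - <<'E'
from h import *
np.set_printoptions(precision=4,suppress=True)
r.capture("scene");r.capture("top")
U={}
for c in("scene","top"):
    L=[x[0] for x in (r.place_of(c,"pocket") for _ in range(3)) if x]
    P=np.array([x["centre"] for x in L]);print(c,P,[x["confidence"] for x in L]);U[c]=proj(c,P.mean(0)) if len(P) else None
print(tri(ray("scene",U["scene"]),ray("top",U["top"])))
s=r.sense();print(s["time_s"],s["tcp_pos"],s["ee_rot"],s["gripper_width"])
save("top","t3.png",crop=(325,225,405,285),scale=9)
E
```

```text
scene [[ 0.4539 -0.3154  0.0002]
 [ 0.4539 -0.3154  0.0002]
 [ 0.4539 -0.3154  0.0002]] [0.58, 0.58, 0.58]
top [[ 0.4528 -0.3231  0.    ]
 [ 0.4528 -0.3231  0.    ]
 [ 0.4528 -0.3231  0.    ]] [0.93, 0.93, 0.93]
[ 0.454  -0.3193  0.002 ]
19.05 [ 0.399  -0.02    0.2698] [[ 0.1557 -0.9878  0.001 ]
 [-0.9878 -0.1557 -0.0001]
 [ 0.0003 -0.001  -1.    ]] 0.11353797463398901
```

View pics/t3.png

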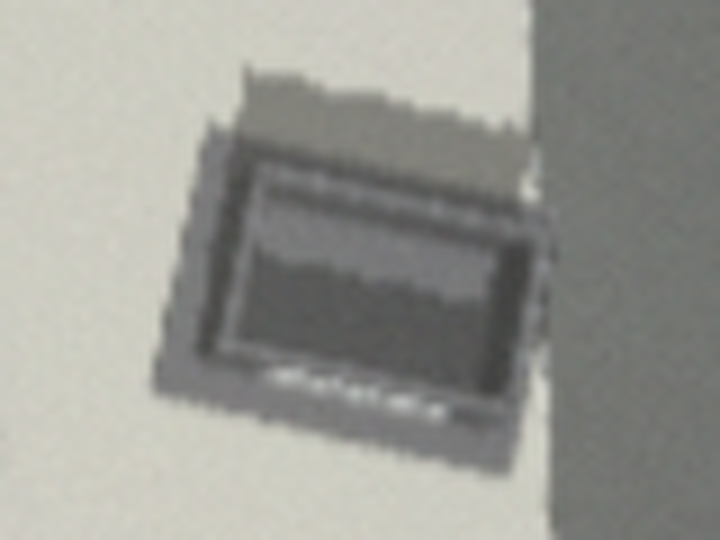

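```bash
python3 - <<'E'
from h import *
np.set_printoptions(precision=4,suppress=True)
P=[]
for x,y in((252,165),(540,222),(515,408),(218,352)):
    o,d=ray("top",(325+x/9,225+y/9));P.append((o+d*(.055-o[2])/d[2])[:2])
P=np.array(P);print(P,P.mean(0));
for a,b in((1,0),(2,3)):
    v=P[b]-P[a];print(np.linalg.norm(v),"yaw",np.degrees(np.arctan2(-v[0],v[1])))
print(np.linalg.norm(P[0]-P[3]),np.linalg.norm(P[1]-P[2]))
E
```

```text
[[ 0.482  -0.2844]
 [ 0.4655 -0.3625]
 [ 0.415  -0.3534]
 [ 0.4309 -0.2734]] [ 0.4483 -0.3184]
0.0798267226010385 yaw -11.893961829161793
0.08157239713096189 yaw -11.219816560344581
0.05226119220622791 0.051322041438010634
```

Request:
{"api": "carry_out", "payload": {
  "steps": [
    [[0.5,0,0],0],
    [[1.5,0,0],1],
    [[3,0,0],2],
    [[5,0,0],4],
    [[7,0,0],6],
    [[9,0,0],8],
    [[11,0,0],10],
    [[13,0,0],12],
    [[15,0,0],14],
    [[17,-0.1,0],16],
    [[19,-0.2,0],18],
    [[21,-0.3,0],20],
    [[23,-0.4,0],20.4],
    [[25,-0.4,0],20.4],
    [[27,-0.4,0],20.4],
    [[28.5,-0.4,0],20.4],
    [[29.6,-0.4,0],20.4],
    [[30.2,-0.4,0],20.4],
    [[30.4,-0.4,0],20.4],
    [[30.4,-0.4,0],20.4]
  ]
}}

```text
time_s: 21.1
tcp_pos: [0.4503, -0.3195, 0.27]
ee_rot: [[-0.198, -0.98, 0.001], [-0.98, 0.198, 0.0], [-0.0, -0.001, -1.0]]
wrist_force: [-0.1, 0.8, -0.7]
gripper_width: 0.115
```

```bash
python3 f.py; python3 -c "
from h import *
s=r.sense();print(s['ee_rot'])
save('scene','s4.png',crop=(120,130,260,290),scale=3.7)"
```

```text
21.1 [ 0.45  -0.319  0.27 ] mean [-0.055  0.429 -0.724  0.026  0.086  0.006] sd [0.326 0.482 0.293 0.019 0.042 0.02 ]
[[-1.97594360e-01 -9.80282601e-01  1.57807118e-03]
 [-9.80283842e-01  1.97594494e-01 -7.17586053e-05]
 [-2.41474465e-04 -1.56113678e-03 -9.99998752e-01]]
```

View pics/s4.png

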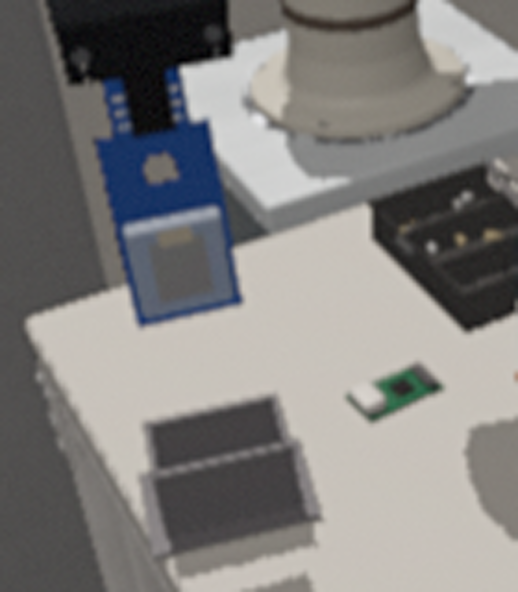

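```bash
python3 - <<'E'
from h import *
s=r.sense();p=np.array(s["tcp_pos"]);ux=np.array([.980,-.198,0]);uy=np.array([.198,.980,0])
f=lambda P:((proj("scene",P)-[120,130])*3.7).round(0)
b=p.copy();b[2]-=.1184
for y in(-.03,.03):print("foot",f(b+ux*.012+uy*y))
c=np.array([.450,-.3195,.055])
for x,y in((.024,-.04),(.024,.04),(-.024,.04),(-.024,-.04)):print("rim",f(c+ux*x+uy*y))
E
```

```text
foot [138. 327.]
foot [245. 302.]
rim [153. 472.]
rim [287. 438.]
rim [269. 390.]
rim [141. 423.]
```

Request:
{"api": "carry_out", "payload": {
  "steps": [
    [[0,0,1],0],
    [[0,0,2.5],0],
    [[0,0,4.5],0],
    [[0,0,6],0],
    [[0,0,7.2],0],
    [[0,0,7.9],0],
    [[0,0,8.2],0],
    [[0,0,8.2],0]
  ]
}}

```text
time_s: 22.15
tcp_pos: [0.4507, -0.3192, 0.1881]
ee_rot: [[-0.197, -0.98, 0.002], [-0.98, 0.197, -0.0], [-0.0, -0.002, -1.0]]
wrist_force: [0.5, -0.2, -1.2]
gripper_width: 0.112
```

Request:
{"api": "carry_out", "payload": {
  "steps": [
    [[-0.2,-0.26,0],0],
    [[-0.2,-0.26,0.3],0],
    [[-0.2,-0.26,0.7],0],
    [[-0.2,-0.26,1.1],0],
    [[-0.2,-0.26,1.5],0],
    [[-0.2,-0.26,1.8],0],
    [[-0.2,-0.26,1.8],0]
  ]
}}

```text
time_s: 22.85
tcp_pos: [0.4533, -0.3176, 0.1695]
ee_rot: [[-0.198, -0.98, 0.0], [-0.98, 0.198, 0.0], [-0.0, -0.0, -1.0]]
wrist_force: [0.2, -0.3, -0.6]
gripper_width: 0.117
```

```bash
python3 f.py; python3 -c "
from h import *
save('scene','s5.png',crop=(130,170,240,290),scale=5)"
```

```text
22.85 [ 0.454 -0.318  0.17 ] mean [ 0.143 -0.229 -0.928  0.036  0.087 -0.015] sd [0.292 0.238 0.629 0.022 0.023 0.028]
```

View pics/s5.png

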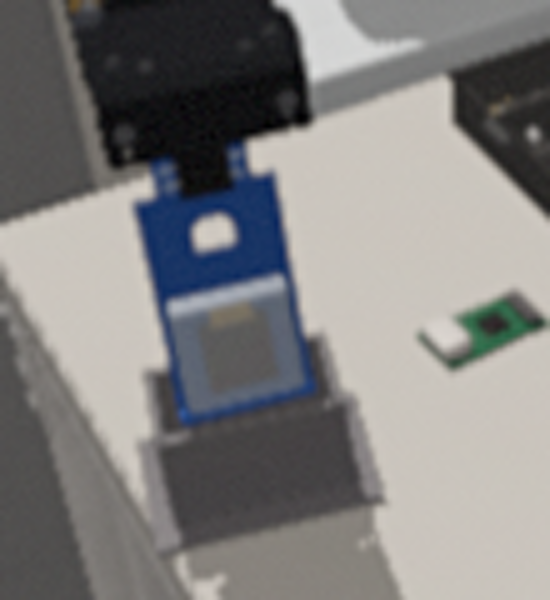

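Request:
{"api": "carry_out", "payload": {
  "steps": [
    [[-0.1,0,0.3],0],
    [[-0.1,0,0.8],0],
    [[-0.1,0,1.3],0],
    [[-0.1,0,1.8],0],
    [[-0.1,0,2.3],0],
    [[-0.1,0,2.8],0],
    [[-0.1,0,3.3],0],
    [[-0.1,0,3.7],0],
    [[-0.1,0,4],0],
    [[-0.1,0,4.2],0],
    [[-0.1,0,4.2],0]
  ]
}}

```text
time_s: 24.2
tcp_pos: [0.4539, -0.3168, 0.1281]
ee_rot: [[-0.197, -0.98, 0.001], [-0.98, 0.197, -0.0], [-0.0, -0.001, -1.0]]
wrist_force: [-0.3, -0.5, -0.4]
gripper_width: 0.112
```

```bash
python3 f.py
```

```text
24.2 [ 0.454 -0.317  0.129] mean [-0.109 -0.036 -0.785  0.042  0.09  -0.019] sd [0.611 0.46  0.421 0.019 0.027 0.015]
```

Request:
{"api": "carry_out", "payload": {
  "steps": [
    [[0,0,0.1],0],
    [[0,0,0.2],0],
    [[0,0,0.3],0],
    [[0,0,0.4],0],
    [[0,0,0.4],0]
  ]
}}

```text
time_s: 24.9
tcp_pos: [0.4541, -0.3169, 0.1244]
ee_rot: [[-0.197, -0.98, 0.002], [-0.98, 0.197, -0.0], [0.0, -0.002, -1.0]]
wrist_force: [0.3, 0.1, -0.1]
gripper_width: 0.113
```

```bash
python3 f.py
```

```text
24.9 [ 0.454 -0.317  0.125] mean [-0.065  0.443 -0.576  0.034  0.078  0.015] sd [0.386 0.44  0.407 0.015 0.025 0.013]
```

Request:
{"api": "carry_out", "payload": {
  "steps": [
    [[0,0,0.05],0],
    [[0,0,0.1],0],
    [[0,0,0.1],0]
  ]
}}

```text
time_s: 25.4
tcp_pos: [0.4543, -0.317, 0.1237]
ee_rot: [[-0.197, -0.98, 0.003], [-0.98, 0.197, -0.001], [0.0, -0.003, -1.0]]
wrist_force: [-1.3, -0.3, 0.6]
gripper_width: 0.114
```

```bash
python3 f.py
```

```text
25.4 [ 0.454 -0.317  0.124] mean [-0.425 -0.189  0.16   0.029  0.086  0.002] sd [0.579 0.322 0.53  0.033 0.017 0.023]
```

Request:
{"api": "carry_out", "payload": {
  "steps": [
    [[0,0,0.03],0],
    [[0,0,0.06],0],
    [[0,0,0.06],0]
  ]
}}

```text
time_s: 25.9
tcp_pos: [0.4545, -0.317, 0.1237]
ee_rot: [[-0.197, -0.98, 0.003], [-0.98, 0.197, -0.001], [0.0, -0.003, -1.0]]
wrist_force: [-0.7, 0.6, 3.6]
gripper_width: 0.119
```

```bash
python3 f.py
```

```text
25.9 [ 0.455 -0.317  0.124] mean [-0.289  1.214  4.733  0.432  0.303 -0.035] sd [0.437 0.393 0.725 0.032 0.033 0.04 ]
```

Request:
{"api": "carry_out", "payload": {
  "steps": [
    [[0,0,-0.05],0],
    [[0,0,-0.05],0],
    [[0,0,-0.05],0]
  ]
}}

```text
time_s: 26.4
tcp_pos: [0.4544, -0.317, 0.1237]
ee_rot: [[-0.197, -0.98, 0.003], [-0.98, 0.197, -0.001], [0.0, -0.003, -1.0]]
wrist_force: [0.6, -0.4, -0.3]
gripper_width: 0.114
```

Request:
{"api": "carry_out", "payload": {
  "steps": [
    [[0,0,0],0],
    [[0,0,0],0],
    [[0,0,0],0],
    [[0,0,0],0],
    [[0,0,0],0],
    [[0,0,0],0],
    [[0,0,0],0],
    [[0,0,0],0]
  ],
  "gripper": -0.2
}}

```text
time_s: 27.2
tcp_pos: [0.4545, -0.317, 0.1238]
ee_rot: [[-0.197, -0.98, 0.003], [-0.98, 0.197, -0.001], [0.0, -0.003, -1.0]]
wrist_force: [0.0, 0.2, -0.7]
gripper_width: 0.399
```

Request:
{"api": "carry_out", "payload": {
  "steps": [
    [[0,0,-0.5],0],
    [[0,0,-1.5],0],
    [[0,0,-3],0],
    [[0,0,-5],0],
    [[0,0,-7],0],
    [[0,0,-9],0],
    [[0,0,-11],0],
    [[0,0,-12],0],
    [[0,0,-12],0]
  ]
}}

```text
time_s: 28.1
tcp_pos: [0.4549, -0.3172, 0.2459]
ee_rot: [[-0.197, -0.98, 0.007], [-0.98, 0.197, -0.002], [0.001, -0.007, -1.0]]
wrist_force: [-0.1, 0.6, -0.1]
gripper_width: 0.399
```

```bash
python3 f.py; python3 -c "
from h import *
save('scene','s6.png',crop=(130,140,350,300),scale=3.5)
for c in ('scene','top'):
  for n in ('blue_pack_grip','orange_pack_grip'): print(c,n,[(x['confidence'],x['centre']) for x in r.place_of(c,n)[:1]])
"
```

```text
28.1 [ 0.453 -0.317  0.243] mean [-0.259  0.236 -0.416  0.018  0.1    0.016] sd [0.554 0.222 0.497 0.038 0.03  0.031]
scene blue_pack_grip [(0.67, [0.458, -0.316, 0.1361])]
scene orange_pack_grip [(0.57, [0.5372, -0.1194, 0.2048])]
top blue_pack_grip [(0.52, [0.4546, -0.3135, 0.136])]
top orange_pack_grip [(0.54, [0.5352, -0.1212, 0.2006])]
```

View pics/s6.png

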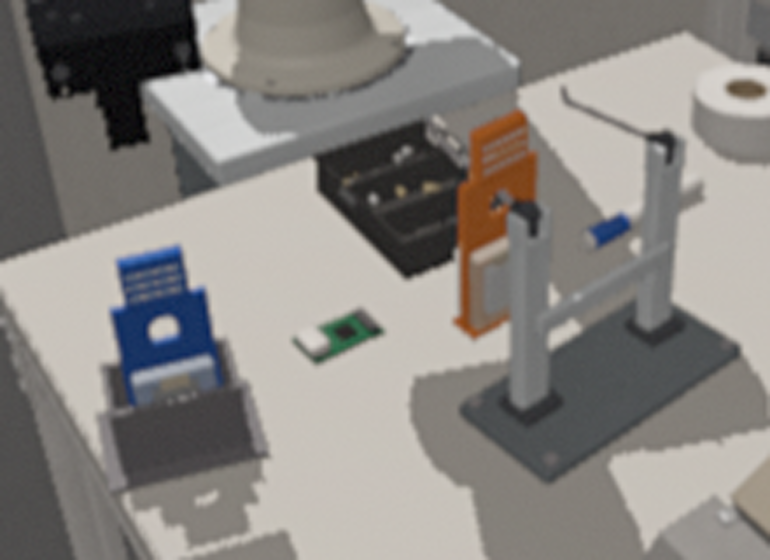

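The picture shows the blue pack upright in the pocket, with its hole at about (163,325). The orange pack is still hanging at about (497,220) and the blue peg is empty. The gripper is clear above everything, so I'm handing in.

```bash
python3 -c "
from station import r
print(r.finish_job())"
```

```text
the job is handed in; nothing more can be done
None
```

The blue pack is off its peg and standing upright in the grey pocket. I handed the job in at about 28 s of the 67 s limit.

**Peg:** I touched the peg once at mid-length with about 1.5 N, which gave a downward slope of about 0.085 rad. That agreed with the camera estimate of roughly 0.09. I then slid the pack off level, with the hole centred over the tip. Readings taken between moves along the peg showed only the pack's weight and sensor noise.

**Placing:** The foot met the pocket floor at the height I expected (tool at 0.124 m). The peak force there was about 5 N. I eased off before opening the gripper.

**Last checks:**
- The trained networks put the blue rib at about (0.456, -0.315, 0.136), where a standing pack should have it.
- They put the orange rib at about 0.20 m high, unchanged, so that pack is still hanging. The spare board and marker look undisturbed in the final picture; the gauge was outside that crop and I did not check it again.
- The gripper was clear of everything.

**Disagreement:** My estimates of the pocket's position differed by up to about 6 mm between cameras and methods. I steered between them, and the fit had 7 to 10 mm of slack on each side.

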